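# Fetch the stone from behind the coolant bottles

### The job

The blue-green stone block on the grey supply tray is shut in by a bottle, a jar and a can. First move all three containers aside so that they stand together on the black mat, then put the stone flat on the middle of the white pad in the red work tray, and after that put every container back on the middle of its own coaster: the yellow-capped bottle on yellow, the blue-lidded jar on blue, the green can on green. Keep the containers upright throughout.

Things in the scene. Friction and masses are not known exactly. Their poses are not given: they have to be found in the camera images.
- bottle: Amber bottle with a yellow screw cap and a paper label, loose, upright, 120 mm tall, about 280 g. Origin: centre of its underside; z up along its axis. Body 56 mm across up to 72 mm height, tapering shoulder to 88 mm, then the cap, a plain cylinder 40 mm across from 86 to 120 mm height (good to grip from above).
- jar: White jar with a blue lid and a blue band, loose, upright, 116 mm tall, about 300 g. Origin: centre of its underside; z up. Jar 56 mm across, lid 55 mm across from 86 to 116 mm height.
- can: Green can with a yellow band, loose, upright, 118 mm tall (plus a flat 2 mm black cap on top), 54 mm across all the way, about 320 g. Origin: centre of its underside; z up.
- stone: Blue-green banded stone block, loose, 40 mm (its x) by 32 mm (its y) by 36 mm tall, about 130 g. Origin: centre of its underside; z up. At the start it lies at the middle of the grey supply tray, on the tray's floor, shut in by the three containers, which leave about 7 to 17 mm beside it and are far taller than it.
- coaster_yellow: Yellow round coaster, fixed, 68 mm across, 4 mm thick, the bottle centred on it at the start. Origin: centre of its underside, 8 mm above the table. The three coasters lie on the supply tray 60 mm from its middle: one on the robot's side, one left, one right (which is where varies), so neighbours stand 85 or 120 mm apart.
- coaster_blue: Blue round coaster, same size and origin as the yellow one, where the white jar with the blue lid stands at the start.
- coaster_green: Green round coaster, same size and origin, where the green can stands at the start.
- supply_tray: Flat grey supply tray, fixed, 240 mm (x) by 230 mm (y), floor 8 mm thick, a lip around it 14 mm high over the table. Origin: centre of its underside, at table height; the stone lies over it. Two low scraps (a purple offcut and a white stick) lie in its far corners.
- mat: Black rubber mat, fixed, 280 mm (its x) by 130 mm (its y), 4 mm thick: the empty side area. Origin: centre of its underside, at table height. It lies to the left or the right of the supply tray.
- work_tray: Red square work tray, fixed, 170 by 170 mm outside, walls 5 mm thick and 18 mm high, floor 5 mm thick, with a white round pad 64 mm across, 4 mm thick, in its middle (pad top 9 mm above the table). Origin: centre of its underside, at table height. It lies beside the supply tray, on the other side from the mat.
Things that resemble listed ones, but are neither listed nor needed, are in the scene too. Of the things like the stone, leave any that is orange, pink or purple; of the rest the smaller one is meant.

How it is judged:
By the outcome, as a careful person would: the job done as asked, in the order asked, and still so for the second after the job is handed in, with the robot touching nothing.
It also fails if it takes over 138 s, if anything falls off the work surface, if the arm or the gripper's body presses on something with over 40 N, if the wrist force passes 120 N, or if a joint passes its speed limit or range.

### The arm

A 6-joint arm with a two-finger parallel gripper is mounted at the origin on the work surface. World frame = base frame: x ahead of the robot, y to its left, z up, the work surface at z = 0. Lengths are in m, angles in rad, forces in N, time in s.
With the tool pointing down it reaches from about 0.375 to 0.75 m from the base axis. Payload 9 kg.
Tool frame: the origin (TCP) lies at the very end of the fingers, on their centre line; the grasp point (between the pads) lies 19 mm behind it; z points along the fingers, y is the line along which they close (so a half turn about z gives the same grasp; the last joint's range is limited). The gripper opens to 85 mm and grips with 20 to 120 N. Pads are 22 mm wide; open, the fingers measure 114 mm over their backs; the gripper's body (76 mm by 85 mm) begins 54 mm behind the grasp point. The pads swing forward as they close: fully open they stand 13 mm farther back than shut.
Start: joints at [-0.218, 0.104, 0.097, 1.564, 0, 1.353], TCP at [0.6, 0, 0.231] pointing down, gripper open.
Joint ranges: [-2.99, 2.99], [-0.84, 1.86], [-1.1, 1.16], [-1.84, 2.11], [-1.51, 1.56], [-3.14, 3.14]. Speed limits (rad/s): [2.22, 2.22, 2.57, 3.14, 3.14, 3.14].

### API

Orientations are given as a unit quaternion [x, y, z, w].
In Python, from workcell import bot gives the robot as it stands. Calls block until the motion is done:
- bot.movep(position, orientation): joint-space move of the TCP to a pose.
- bot.movel(position, feed=0.15, orientation=None): straight line of the TCP; orientation=None keeps the orientation; feed is the mean speed in m/s.
- bot.movej(angles): joint-space move.
- bot.gripper_open() and bot.gripper_close(grip_force=None): open the fingers fully, or close them until they stop; grip_force is the grip in N (None keeps the last).
- bot.dwell(seconds).
- bot.solve_ik(position, orientation): joint angles nearest the present ones, or None.
- bot.observe(): the state.
- bot.grab_frame(name): name is "scene" or "side" or "wrist"; returns a dict with "frame" (384x512x3 uint8, red, green, blue), "fov_y" (degrees; the focal length in pixels is half the picture's height over the tangent of half this angle, whatever the lens; pixels are square), "cx", "cy" (the principal point, pixels), "extrinsics" (4x4, takes a point from camera to world coordinates). Camera axes: x right, y down, z forward; pixel columns grow to the right and rows downward; lengths in m; the calibration is good to about 2 mm. A picture is of the moment at which its call begins. There is no depth.
A pose or a line that the arm cannot do raises bot.PlanningError and nothing moves.
- bot.hand_in(): hands the job in; it is judged then, once.
Trained networks look in the newest picture that a camera, given by its name, has taken for a name from the list of things; names that differ only in an ending like _2 or _b are one class to them, and where a whole thing is asked for, a point or a joint stands for the part that bears it (a point fixed in the world has none). Each returns a list of dicts, best first, with "confidence" (0 to 1); they miss things now and then, are a little off and sometimes report something else, mostly with a low value. They report only what shows in the picture. A call takes as long as a camera call. They do not tell look-alikes from the thing itself.
- bot.masks_of(camera, name): "region" (384x512 bool, what is visible of it) and "extent" ([left, top, right, bottom] in pixels, round what is visible of it).
- bot.mark_of(camera, name): "point" ([row, column] in pixels: a listed point, or the origin of a listed thing).
The state is a dict: "clock": time; "joints": joint angles; "qd": joint speeds; "tau": joint torques, N m; "ee_pos": TCP position; "ee_rot": TCP orientation; "force": force on the tool from outside, world axes, zero at the start; "moment": the same for the moment, N m; "opening": finger opening in m; "gripper_force": force on a finger pad.
Only numpy, scipy, OpenCV 4.12 (cv2) and the standard library are available. Lean on these libraries where they do the work, as an engineer would, in place of code of your own. Each camera call takes 0.05 s, during which the arm holds its last target. There are 200 camera calls.

## Working session

There is one attempt and no reset: what is moved stays moved. The work goes in short steps, each a Python script; the robot and the scene stay as the last script left them, time stands still between calls to the robot, and variables do not carry over. Pictures are saved under pics/ and viewed, at most 14 in all, crops included, and the job is handed in when it is done.

```bash
mkdir -p pics; ls
python3 - <<'E'
from workcell import bot
import cv2, numpy as np
for c in ("scene","side"):
    f=bot.grab_frame(c); cv2.imwrite(f"pics/{c}0.png",cv2.resize(f["frame"][:,:,::-1],(800,600),interpolation=cv2.INTER_CUBIC))
    print(c,f["fov_y"],f["cx"],f["cy"],np.round(f["extrinsics"],3).tolist())
    for n in "bottle jar can stone coaster_yellow coaster_blue coaster_green supply_tray mat work_tray".split():
        print(n,[(np.round(m["point"],1).tolist(),round(m["confidence"],2)) for m in bot.mark_of(c,n)])
s=bot.observe();print(s["clock"],s["ee_rot"],s["opening"])
E
```

```text
pics
scene 45.52261155761221 258.6075892034119 184.26920181733897 [[-0.532, 0.607, -0.59, 1.202], [0.847, 0.391, -0.361, 0.397], [0.011, -0.692, -0.722, 0.802], [0.0, 0.0, 0.0, 1.0]]
bottle [([201.5, 272.7], 0.84)]
jar [([177.1, 259.3], 0.77), ([199.0, 270.0], 0.65)]
can [([179.7, 229.7], 0.72)]
stone [([185.8, 159.4], 0.89), ([195.2, 248.8], 0.62), ([245.1, 170.1], 0.61), ([235.4, 314.5], 0.61), ([149.4, 290.7], 0.53)]
coaster_yellow []
coaster_blue []
coaster_green [([180.2, 225.1], 0.66)]
supply_tray [([196.0, 243.2], 0.69)]
mat [([234.7, 395.6], 0.89)]
work_tray [([128.1, 171.9], 0.89)]
side 43.02253774733295 257.3369482231816 189.24405517777925 [[-0.93, -0.229, 0.286, 0.307], [-0.366, 0.581, -0.727, 0.714], [-0.0, -0.781, -0.625, 0.658], [0.0, 0.0, 0.0, 1.0]]
bottle [([217.9, 251.8], 0.97)]
jar [([203.3, 287.6], 0.57), ([201.7, 285.7], 0.34)]
can [([181.8, 264.1], 0.83), ([203.3, 258.1], 0.63)]
stone [([265.4, 208.7], 0.97), ([163.6, 179.6], 0.86), ([225.4, 347.7], 0.79), ([148.4, 251.6], 0.69), ([201.3, 258.3], 0.65)]
coaster_yellow [([220.1, 249.4], 0.64)]
coaster_blue [([204.4, 287.2], 0.7)]
coaster_green []
supply_tray [([206.2, 256.1], 0.64)]
mat [([346.6, 217.7], 0.75)]
work_tray [([135.6, 339.6], 0.91)]
1.1 [7.07121228e-01 7.07092333e-01 2.11884376e-05 3.34359657e-05] 0.08536070896108847
```

View pics/scene0.png

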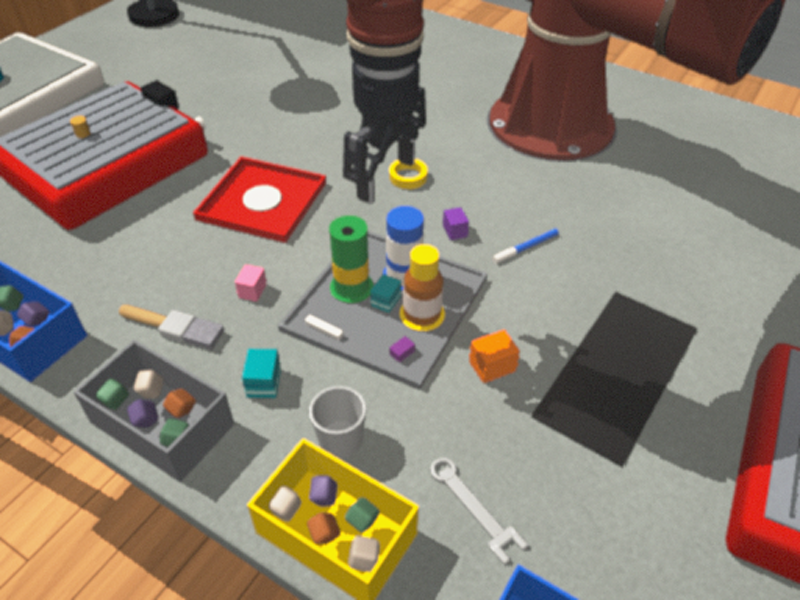

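View pics/side0.png

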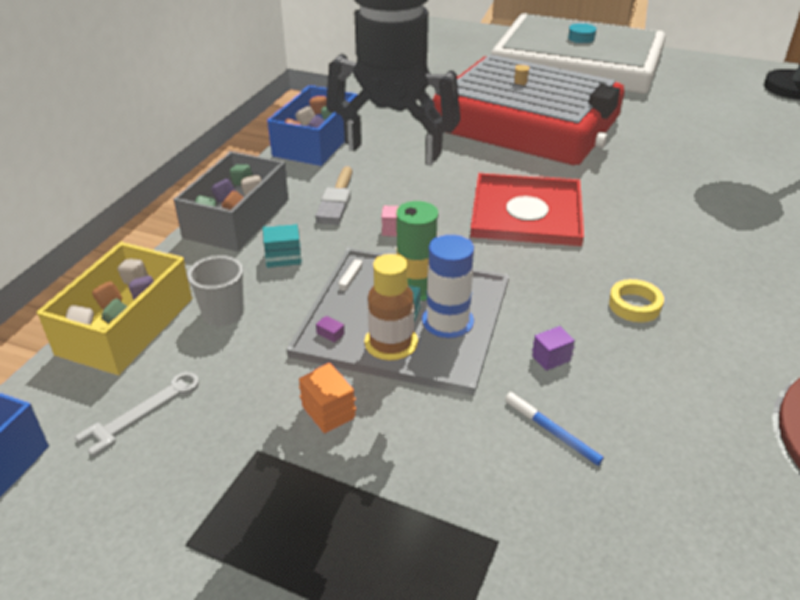

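The scene view (512-wide pixels) has five things that could pass for the stone:
- teal block in the tray at about (247,187)
- larger teal block at about (167,238)
- orange at about (316,228)
- pink at about (160,181)
- purple at about (292,143)

I choose the one in the tray, shut in by the containers. The mat is on the robot's left (y+) and the work tray on its right. Next I'll measure.

```bash
cat > h.py <<'E'
from workcell import bot
import cv2, numpy as np
from scipy.spatial.transform import Rotation as R
def down(a): # tool y (closing line) at world angle a
    z=np.array([0,0,-1.]); y=np.array([np.cos(a),np.sin(a),0]); x=np.cross(y,z)
    return R.from_matrix(np.c_[x,y,z]).as_quat()
def K(f): return 192/np.tan(np.radians(f["fov_y"]/2))
def ray(f,u,v):
    E=np.array(f["extrinsics"]); d=E[:3,:3]@np.array([(u-f["cx"])/K(f),(v-f["cy"])/K(f),1]); return E[:3,3],d
def at(f,u,v,z):
    o,d=ray(f,u,v); return o+d*(z-o[2])/d[2]
def proj(f,P):
    E=np.array(f["extrinsics"]); p=(np.atleast_2d(P)-E[:3,3])@E[:3,:3]
    return np.c_[f["cx"]+K(f)*p[:,0]/p[:,2], f["cy"]+K(f)*p[:,1]/p[:,2]]
def quad(f,cam,name,z):
    m=bot.masks_of(cam,name)
    if not m: return None
    c=max(cv2.findContours(m[0]["region"].astype(np.uint8),0,2)[0],key=cv2.contourArea)
    P=np.array([at(f,*p[0],z)[:2] for p in cv2.convexHull(c)])*1000
    return cv2.minAreaRect(P.astype(np.float32)), round(m[0]["confidence"],2)
E
python3 - <<'E'
from h import *
np.set_printoptions(precision=4,suppress=True)
for c in ("scene","side"):
    f=bot.grab_frame(c)
    for n,z in (("supply_tray",.010),("mat",.004),("work_tray",.014)): print(c,n,quad(f,c,n,z))
    for n,z in (("bottle",0.012),("jar",.012),("can",.012),("stone",.008)):
        print(n,[(at(f,m["point"][1],m["point"][0],z)[:2].round(3).tolist(),round(m["confidence"],2)) for m in bot.mark_of(c,n)])
print(bot.observe()["clock"])
E
```

```text
scene supply_tray (((592.9521484375, -9.1204833984375), (249.2339630126953, 237.38104248046875), 5.910295486450195), 0.65)
scene mat (((522.5511474609375, 333.897705078125), (131.28868103027344, 284.52777099609375), 87.25132751464844), 0.65)
scene work_tray (((505.2650451660156, -321.4161682128906), (185.49249267578125, 178.93020629882812), 13.237092018127441), 0.83)
bottle [([0.59, 0.059], 0.87)]
jar [([0.532, -0.02], 0.67)]
can [([0.579, -0.064], 0.83)]
stone [([0.801, -0.066], 0.86), ([0.588, -0.004], 0.76), ([0.394, -0.005], 0.74), ([0.619, 0.176], 0.68), ([0.687, -0.192], 0.57)]
side supply_tray (((590.104248046875, -7.7627716064453125), (248.55836486816406, 250.45797729492188), 5.048516750335693), 0.55)
side mat (((520.0902099609375, 334.9681091308594), (131.72193908691406, 280.60205078125), 87.26594543457031), 0.93)
side work_tray (((499.8468017578125, -319.7027893066406), (173.58335876464844, 206.8671112060547), 13.334546089172363), 0.62)
bottle [([0.581, 0.067], 0.75)]
jar [([0.529, -0.006], 0.77)]
can [([0.597, -0.059], 0.93)]
stone [([0.609, 0.187], 0.88), ([0.391, 0.002], 0.79), ([0.673, -0.183], 0.63), ([0.806, -0.065], 0.59), ([0.536, -0.019], 0.45), ([0.594, 0.0], 0.4)]
1.9
```

Run:
```python
from h import *
np.set_printoptions(precision=4,suppress=True)
q=bot.observe()["ee_rot"]
for i,p in enumerate([(.55,-.006,.33),(.5,-.31,.27)]):
    bot.movep(p,q)
    f=bot.grab_frame("wrist"); cv2.imwrite(f"pics/w{i}.png",f["frame"][:,:,::-1])
    print(np.array(f["extrinsics"]),f["fov_y"],bot.observe()["clock"])
    for n,z in (("supply_tray",.014),("work_tray",.018)): print(n,quad(f,"wrist",n,z))
    for n,z in (("bottle",0.012),("jar",.012),("can",.012),("stone",.008),("supply_tray",0),("work_tray",0)):
        print(n,[(at(f,m["point"][1],m["point"][0],z)[:2].round(4).tolist(),round(m["confidence"],2)) for m in bot.mark_of("wrist",n)])
a,b=[cv2.imread(f"pics/w{i}.png") for i in (0,1)]
cv2.imwrite("pics/w01.png",cv2.resize(np.hstack([a,b]),(800,300),interpolation=cv2.INTER_AREA))
```

```text
[[ 1.     -0.0008  0.0014  0.5492]
 [-0.0004 -0.9648 -0.2628  0.0594]
 [ 0.0015  0.2628 -0.9648  0.4737]
 [ 0.      0.      0.      1.    ]] 62.074992373355826 2.4667
supply_tray (((588.1481323242188, -10.896072387695312), (241.2448272705078, 230.2325439453125), 5.297911167144775), 0.92)
work_tray (((490.7759094238281, -282.275390625), (172.25753784179688, 98.92597198486328), 13.06540298461914), 0.79)
bottle [([0.5846, 0.0502], 0.88)]
jar [([0.529, -0.0151], 0.6)]
can [([0.5958, -0.0756], 0.55)]
stone [([0.3937, 0.0], 0.92), ([0.5918, -0.0073], 0.82), ([0.7945, -0.0661], 0.68), ([0.6063, 0.177], 0.57), ([0.6751, -0.1961], 0.57)]
supply_tray [([0.5893, -0.0108], 0.83)]
work_tray [([0.498, -0.32], 0.75)]
[[ 1.      0.0007  0.0001  0.4996]
 [ 0.0007 -0.965  -0.2624 -0.2436]
 [-0.0001  0.2624 -0.965   0.4131]
 [ 0.      0.      0.      1.    ]] 62.074992373355826 4.1167
supply_tray (((549.0942993164062, -132.95126342773438), (141.09185791015625, 12.94354248046875), 0.04058422893285751), 0.78)
work_tray (((499.840576171875, -327.1065673828125), (172.7152862548828, 171.15310668945312), 12.933059692382812), 0.87)
bottle []
jar []
can []
stone [([0.675, -0.2011], 0.73)]
supply_tray []
work_tray [([0.5003, -0.3283], 0.69)]
```

View pics/w01.png

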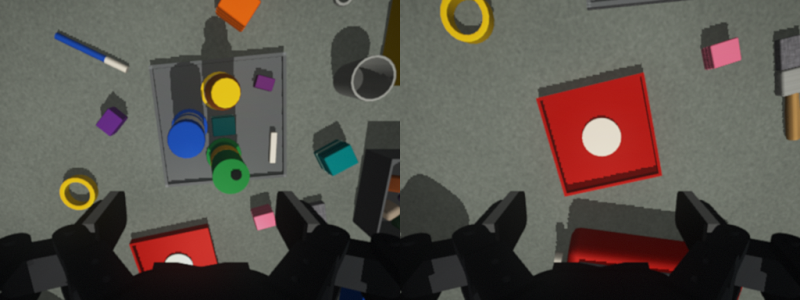

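The first wrist view shows the teal block between the three containers, at about (285,160) full-res. The tray comes out at 241x230 mm, which matches its given size, and the work tray pad is clear. I'll take opposite-yaw views to cancel the camera mount bias, plus a close crop of the stone.

Run:
```python
from h import *
np.set_printoptions(precision=4,suppress=True)
def pad(f):
    h=cv2.cvtColor(f["frame"],cv2.COLOR_RGB2HSV); m=((h[...,1]<60)&(h[...,2]>170)).astype(np.uint8)
    for c in cv2.findContours(m,0,2)[0]:
        if cv2.contourArea(c)>800:
            P=np.array([at(f,*p[0],.009)[:2] for p in c])*1000; print("white",cv2.minEnclosingCircle(P.astype(np.float32)))
for i,(p,a) in enumerate([((.5,-.31,.27),0),((.5,-.35,.27),np.pi),((.59,-.01,.33),np.pi)]):
    bot.movep(p,down(a))
    f=bot.grab_frame("wrist"); cv2.imwrite(f"pics/v{i}.png",f["frame"][:,:,::-1]); pad(f)
    print(np.array(f["extrinsics"])[:3,3],bot.observe()["ee_pos"],bot.observe()["clock"])
    for n,z in (("supply_tray",.014),("work_tray",.018)): print(n,quad(f,"wrist",n,z))
    for n,z in (("bottle",0.012),("jar",.012),("can",.012),("stone",.008)):
        print(n,[(at(f,m["point"][1],m["point"][0],z)[:2].round(4).tolist(),round(m["confidence"],2)) for m in bot.mark_of("wrist",n)])
a=cv2.imread("pics/w0.png")[90:260,190:360];b=cv2.imread("pics/v2.png")
cv2.imwrite("pics/crop.png",np.hstack([cv2.resize(a,(340,340)),cv2.resize(b,(453,340))]))
```

```text
white ((500.7049560546875, -325.7445983886719), 31.790037155151367)
[ 0.4993 -0.2446  0.4126] [ 0.5  -0.31  0.27] 4.8167
supply_tray (((540.1085815429688, -133.02142333984375), (10.923264503479004, 122.09461212158203), 89.96987915039062), 0.72)
work_tray (((500.6362609863281, -327.10418701171875), (170.43031311035156, 171.46348571777344), 13.26131534576416), 0.71)
bottle []
jar []
can []
stone [([0.6725, -0.201], 0.69)]
white ((500.8215637207031, -326.3175354003906), 31.792133331298828)
[ 0.4992 -0.4168  0.4126] [ 0.5  -0.35  0.27] 7.8583
supply_tray (((568.5038452148438, -106.96640014648438), (181.889404296875, 59.03063201904297), 5.3235344886779785), 0.82)
work_tray (((501.1429748535156, -325.5348815917969), (170.1095428466797, 170.48138427734375), 13.036869049072266), 0.74)
bottle []
jar []
can [([0.5973, -0.07], 0.75)]
stone []
[ 0.5893 -0.0778  0.4722] [ 0.59   -0.0112  0.3295] 9.55
supply_tray (((589.1532592773438, -9.218879699707031), (243.4539337158203, 232.51539611816406), 5.153756618499756), 0.62)
work_tray None
bottle [([0.58, 0.0474], 0.73), ([0.5961, -0.0673], 0.64)]
jar [([0.5269, -0.018], 0.58)]
can [([0.594, -0.0682], 0.91)]
stone [([0.5895, -0.0124], 0.94), ([0.8047, -0.0722], 0.81), ([0.6103, 0.1756], 0.71), ([0.6751, -0.1996], 0.68), ([0.3889, -0.0096], 0.66)]
```

View pics/crop.png

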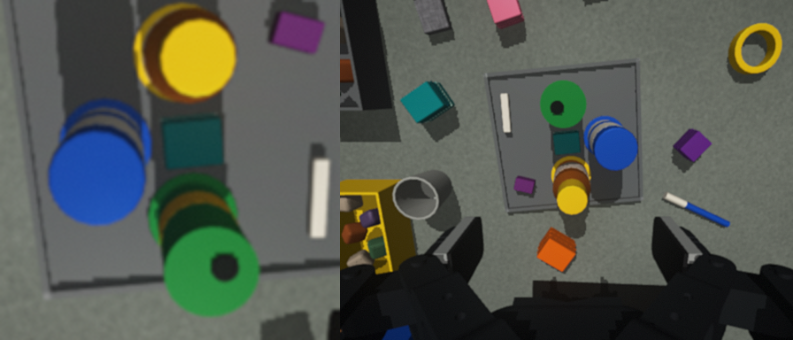

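The crops confirm a teal block lying between the bottle, jar and can. Both views give a tray centre of (0.5887,-0.0101), angle 5.25°, and a pad centre of (0.5007,-0.326). I'll pick the bottle first.

Run:
```python
from h import *
transfer("bottle",HOME["bottle"],SLOT["bottle"],.012,.004)
f=bot.grab_frame("side"); cv2.imwrite("pics/s1.png",f["frame"][:,:,::-1])
```

```text
bottle grip t 12.5 open 0.0386 tcp [0.5836 0.0497 0.0978] F [-0.6  0.5  5.9] g 60.1
lift t 13.1 open 0.0385 tcp [0.5828 0.0497 0.1856] F [-0.4 -0.7 -2.7] g 60.4
down t 15.2 open 0.0389 tcp [0.6009 0.3303 0.0899] F [ 0.3  0.1 -1.5] g 60.4
up t 16.3 open 0.0853 tcp [0.6012 0.3304 0.1645] F [ 0.2 -1.  -0.8] g 0.0
```

View pics/s1.png

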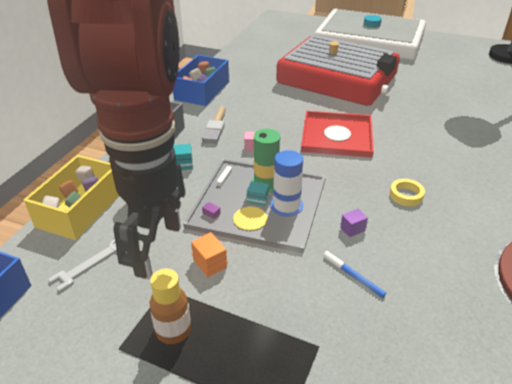

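The bottle now stands upright on the black mat at about (172,335), its yellow coaster is free at (250,218), and the teal stone is visible at (258,190). I'll check the mat margin by refitting the mat, then move the jar and the can.

Run:
```python
from h import *
im=cv2.imread("pics/s1.png")
f=bot.grab_frame("side")
m=bot.mark_of("side","bottle"); print([at(f,x["point"][1],x["point"][0],.004) for x in m][:1])
print("mat",quad(f,"side","mat",.004))
dark=(im.max(2)<45).astype(np.uint8); dark[:280]=0
c=max(cv2.findContours(dark,0,2)[0],key=cv2.contourArea)
P=np.array([at(f,*p[0],.004)[:2] for p in cv2.convexHull(c)])*1000; print(cv2.minAreaRect(P.astype(np.float32)))
transfer("jar",HOME["jar"],SLOT["jar"],.012,.004)
transfer("can",HOME["can"],SLOT["can"],.012,.004)
bot.movel([.48,.2,.2],feed=.3)
f=bot.grab_frame("side"); cv2.imwrite("pics/s2.png",f["frame"][:,:,::-1])
for n in H:
    m=bot.mark_of("side",n); print(n,SLOT[n],[at(f,x["point"][1],x["point"][0],.004)[:2] for x in m])
print("mat",quad(f,"side","mat",.004))
```

```text
[array([0.5151, 0.3351, 0.004 ])]
mat (((519.999267578125, 335.87872314453125), (132.14414978027344, 280.28948974609375), 87.39692687988281), 0.9)
((574.7805786132812, 390.55987548828125), (9.65093994140625, 4.127187252044678), 89.39283752441406)
jar grip t 19.0 open 0.054 tcp [ 0.5296 -0.0156  0.0931] F [0.1 0.9 5.5] g 62.7
lift t 19.6 open 0.054 tcp [ 0.5285 -0.0155  0.1807] F [ 0.3 -0.7 -4.7] g 63.7
down t 22.0 open 0.0537 tcp [0.4415 0.338  0.0852] F [ 1.5  0.4 -1. ] g 63.8
up t 22.9 open 0.0856 tcp [0.4413 0.3379 0.1592] F [0.5 0.1 0.4] g 0.0
can grip t 25.7 open 0.0529 tcp [ 0.5948 -0.0699  0.0911] F [-0.9  1.1  5.3] g 62.5
lift t 26.3 open 0.0527 tcp [ 0.5938 -0.0698  0.1787] F [-0.7 -0.6 -2.5] g 63.2
down t 28.8 open 0.0527 tcp [0.5213 0.3342 0.0832] F [1.  0.8 0.1] g 63.2
up t 29.8 open 0.0852 tcp [0.5213 0.3341 0.1573] F [ 0.3 -0.1 -0.2] g 0.0
bottle [0.6009 0.3302] [array([0.5991, 0.338 ]), array([0.5846, 0.0467])]
jar [0.4411 0.3378] []
can [0.521 0.334] [array([0.5187, 0.3356])]
mat (((551.5670776367188, 334.8692321777344), (129.50218200683594, 219.63128662109375), 87.97132873535156), 0.75)
```

View pics/s2.png

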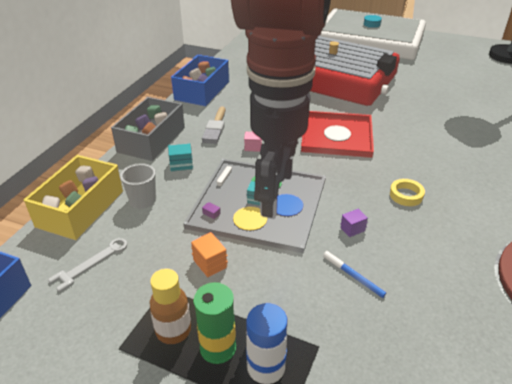

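All three containers stand upright side by side on the mat: bottle (170,310), can (215,325), jar (266,345). Next I'll measure the bared stone and coasters from the wrist.

Run:
```python
from h import *
def blob(f,lo,hi,z,near):
    h=cv2.cvtColor(f["frame"],cv2.COLOR_RGB2HSV); m=cv2.inRange(h,lo,hi); out=[]
    for c in cv2.findContours(m,0,2)[0]:
        if cv2.contourArea(c)>300:
            P=np.array([at(f,*p[0],z)[:2] for p in c]).astype(np.float32)
            if np.hypot(*(P.mean(0)-near))<.035: out.append((cv2.fitEllipse(P*1000),cv2.minAreaRect(P*1000)))
    return out
for i,(p,q) in enumerate([((.59,-.01,.28),Q),((.60,-.03,.28),down(0)),((.59,.01,.28),down(np.pi))]):
    bot.movep(p,q); bot.dwell(.1)
    f=bot.grab_frame("wrist"); cv2.imwrite(f"pics/c{i}.png",f["frame"][:,:,::-1]); print("view",i)
    for n,lo,hi in (("bottle",(22,150,90),(35,255,255)),("jar",(105,150,70),(122,255,255)),("can",(50,120,40),(75,255,255))):
        print(n,HOME[n]*1000,[e[0] for e in blob(f,lo,hi,.012,HOME[n])])
    print("stone",[e[1] for e in blob(f,(78,80,20),(102,255,255),.044,C)],[(at(f,m["point"][1],m["point"][0],.008)[:2],round(m["confidence"],2)) for m in bot.mark_of("wrist","stone")][:3],quad(f,"wrist","supply_tray",.014))
print(bot.observe()["clock"])
a=[cv2.imread(f"pics/c{i}.png") for i in (0,1)]
cv2.imwrite("pics/c01.png",cv2.resize(np.hstack(a),(800,300),interpolation=cv2.INTER_AREA))
```

```text
view 0
bottle [583.2099  49.6483] [((582.7711181640625, 49.47298049926758), (66.30030822753906, 66.53791046142578), 65.44081115722656)]
jar [528.9517 -15.5901] [((528.6124267578125, -15.641838073730469), (65.74166870117188, 65.96643829345703), 29.158403396606445)]
can [594.1901 -69.8483] [((593.5726318359375, -69.57719421386719), (65.34881591796875, 65.82410430908203), 20.76710319519043)]
stone [((588.43701171875, -10.154304504394531), (42.3741455078125, 31.534074783325195), 5.34720516204834)] [(array([ 0.7985, -0.0663]), 0.89), (array([0.6072, 0.1732]), 0.69), (array([ 0.5881, -0.0115]), 0.62)] (((589.09912109375, -10.802391052246094), (242.84927368164062, 232.75291442871094), 5.345903396606445), 0.86)
view 1
bottle [583.2099  49.6483] [((582.9835815429688, 49.685298919677734), (66.15623474121094, 66.53273010253906), 0.7126737833023071)]
jar [528.9517 -15.5901] [((528.9393310546875, -15.347692489624023), (65.64729309082031, 65.90755462646484), 56.20734405517578)]
can [594.1901 -69.8483] [((593.9464721679688, -69.25375366210938), (65.62113189697266, 65.85773468017578), 18.34440612792
[... 354 characters left out ...]
9  49.6483] [((583.0337524414062, 49.36687469482422), (66.27550506591797, 66.32828521728516), 44.35667037963867)]
jar [528.9517 -15.5901] [((528.94189453125, -15.793424606323242), (65.51849365234375, 65.98705291748047), 35.80746841430664)]
can [594.1901 -69.8483] [((593.8621826171875, -69.7188720703125), (65.59941101074219, 66.12504577636719), 7.728693962097168)]
stone [((590.1411743164062, -10.882308959960938), (39.759178161621094, 34.275291442871094), 5.883333206176758)] [(array([ 0.8011, -0.0691]), 0.97), (array([0.6089, 0.1744]), 0.96), (array([ 0.5894, -0.0126]), 0.83)] (((588.9811401367188, -9.750831604003906), (240.38937377929688, 231.83888244628906), 5.264377593994141), 0.76)
36.4583
```

View pics/c01.png

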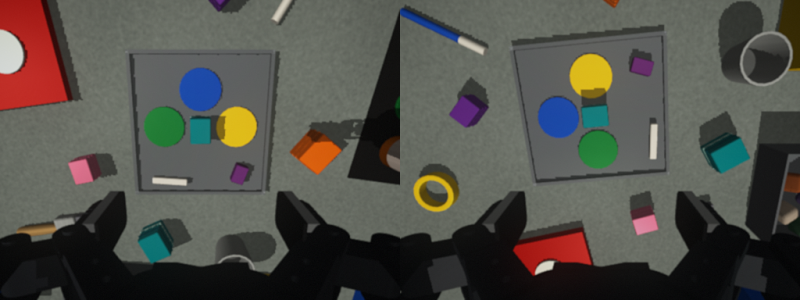

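The stone lies flat at (0.589,-0.010), yaw about 5.5°, at (200,130) in the left half of the picture. The coaster centres match the model to within 0.6 mm. Now I'll move the stone to the pad.

Run:
```python
from h import *
S=np.array([.589,-.0101])
bot.movep([*S,.10],Q); bot.movel([*S,.0165],feed=.1); bot.gripper_close(40); s=st("stone")
if not .026<s["opening"]<.038: raise SystemExit
bot.movel([*S,.09],feed=.2); st("lift"); bot.movel([*PAD,.09],feed=.3); bot.movel([*PAD,.030],feed=.2); bot.movel([*PAD,.0185],feed=.04); st("down")
bot.gripper_open(); bot.movel([*PAD,.10],feed=.2)
bot.movep([.50,-.31,.25],down(0)); f=bot.grab_frame("wrist"); cv2.imwrite("pics/p1.png",f["frame"][:,:,::-1])
h=cv2.cvtColor(f["frame"],cv2.COLOR_RGB2HSV); m=cv2.inRange(h,(78,80,20),(102,255,255))
for c in cv2.findContours(m,0,2)[0]:
    if cv2.contourArea(c)>300: print(cv2.minAreaRect(np.array([at(f,*p[0],.045)[:2] for p in c]).astype(np.float32)*1000))
print([(at(f,m["point"][1],m["point"][0],.009)[:2],round(m["confidence"],2)) for m in bot.mark_of("wrist","stone")][:3]); st("")
```

```text
stone t 39.3 open 0.0316 tcp [ 0.5893 -0.0102  0.0169] F [-0.2 -0.3  2.9] g 41.0
lift t 39.8 open 0.0312 tcp [ 0.589  -0.0101  0.0897] F [-0.3  0.4 -1.8] g 40.5
down t 41.9 open 0.0312 tcp [ 0.5006 -0.326   0.0185] F [-0.2 -0.4 -0.8] g 40.5
((501.2675476074219, -325.8230895996094), (38.16460037231445, 31.619726181030273), 5.021730899810791)
[(array([ 0.5019, -0.3244]), 0.79), (array([ 0.6685, -0.1976]), 0.75)]
 t 44.6 open 0.0852 tcp [ 0.4998 -0.3099  0.2493] F [-0.2 -0.2 -0.5] g 0.0
```

View pics/p1.png

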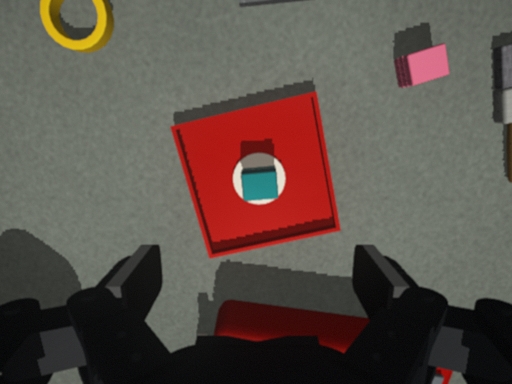

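The stone lies flat, centred on the white pad (260,183), less than 1 mm off. Now I'll put the containers back.

Run:
```python
from h import *
HOME["can"]=np.array([.5938,-.0696])
bot.movel([.5,-.2,.25],feed=.3)
for n in ("can","jar","bottle"): transfer(n,SLOT[n],HOME[n],.004,.012)
bot.movep([.56,.06,.33],down(np.pi/2+TH))
ims=[]
for i,(p,a) in enumerate([((.59,-.01,.34),np.pi/2),((.59,-.01,.34),0)]):
    bot.movep(p,down(a)); bot.dwell(.1); f=bot.grab_frame("wrist"); ims.append(f["frame"][:,:,::-1].copy())
    for n in H: print(n,HOME[n],[(at(f,m["point"][1],m["point"][0],.012)[:2],round(m["confidence"],2)) for m in bot.mark_of("wrist",n)][:2])
    h=cv2.cvtColor(f["frame"],cv2.COLOR_RGB2HSV)
bot.movep([.5,-.1,.36],down(0))
f=bot.grab_frame("side"); ims.append(f["frame"][:,:,::-1])
f=bot.grab_frame("scene"); ims.append(f["frame"][:,:,::-1])
cv2.imwrite("pics/end.png",cv2.resize(np.vstack([np.hstack(ims[:2]),np.hstack(ims[2:])]),(800,600),interpolation=cv2.INTER_AREA)); st("")
```

```text
can grip t 48.3 open 0.0529 tcp [0.5216 0.3344 0.0832] F [-0.7  0.1  5.7] g 62.7
lift t 48.9 open 0.0529 tcp [0.5206 0.3338 0.1706] F [-0.5  0.3 -2.7] g 63.2
down t 51.4 open 0.0522 tcp [ 0.5941 -0.0697  0.0912] F [ 0.9  0.3 -0.7] g 63.2
up t 52.3 open 0.0853 tcp [ 0.5941 -0.0697  0.1653] F [ 0.5 -0.7  0. ] g 0.0
jar grip t 55.1 open 0.0539 tcp [0.4417 0.3382 0.0852] F [-1.3  1.6  6.9] g 62.9
lift t 55.7 open 0.0538 tcp [0.4406 0.3375 0.1726] F [ 1.4  0.4 -4.4] g 63.8
down t 58.0 open 0.0538 tcp [ 0.5293 -0.0157  0.0932] F [ 0.9 -0.2 -2.9] g 63.8
up t 58.9 open 0.0855 tcp [ 0.5292 -0.0157  0.1673] F [-0.2  0.  -0.4] g 0.0
bottle grip t 61.5 open 0.0386 tcp [0.6013 0.3305 0.0898] F [-0.4  0.8  4.4] g 60.5
lift t 62.1 open 0.0385 tcp [0.6005 0.3301 0.1775] F [-0.8  0.6 -2. ] g 60.5
down t 64.1 open 0.0383 tcp [0.5833 0.0496 0.098 ] F [-0.2  0.8 -3.1] g 60.5
up t 65.2 open 0.0849 tcp [0.5835 0.0496 0.1723] F [-0.2 -0.6 -0.2] g 0.0
bottle [0.5832 0.0496] [(array([0.5783, 0.0485]), 0.8)]
jar [ 0.529  -0.0156] [(array([ 0.5296, -0.0116]), 0.81)]
can [ 0.5938 -0.0696] [(array([ 0.5923, -0.0673]), 0.73), (array([ 0.503 , -0.3194]), 0.5)]
bottle [0.5832 0.0496] [(array([0.5825, 0.0493]), 0.59)]
jar [ 0.529  -0.0156] []
can [ 0.5938 -0.0696] [(array([ 0.5928, -0.0717]), 0.62)]
 t 69.0 open 0.0854 tcp [ 0.5003 -0.0996  0.3598] F [0.5 0.2 0.9] g 0.0
```

View pics/end.png

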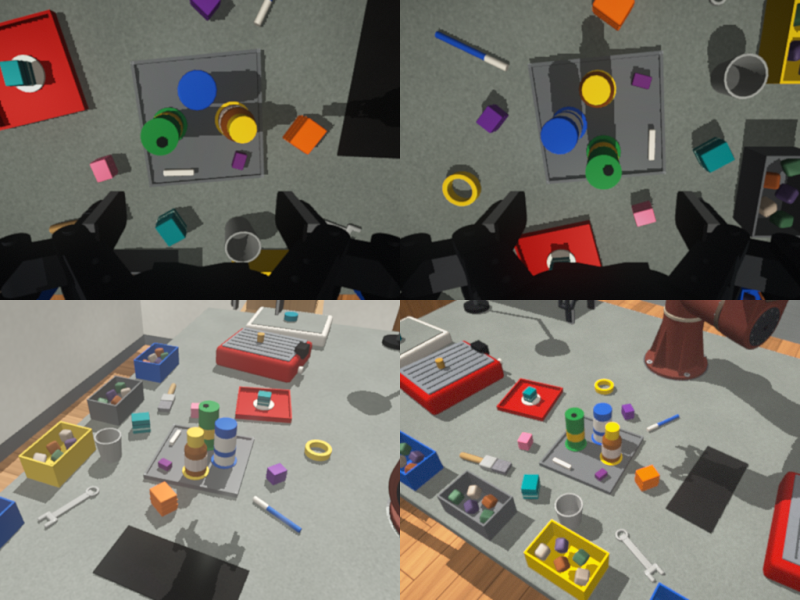

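The four views show each container upright on its own coaster, the stone on the white pad, and the mat empty with the gripper clear of everything. Handing in.

```bash
python3 -c "
from workcell import bot
print(bot.hand_in())"
```

```text
the job is handed in; nothing more can be done
None
```

The job is handed in, about 69 s on the robot clock against the 138 s limit: the containers went to the mat first, then the stone onto the middle of the white pad (under 1 mm off), and each container is back upright on its own coaster.

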